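Unclamp the loose hinge leaf and hold it in line with the jamb's knuckles

ROBOT

A 7-joint arm with a two-finger parallel gripper is mounted at the origin on a cart in front of the work surface, level with it; the furniture and walls round the work are solid. World frame = base frame: x ahead of the robot, y to its left, z up, the work surface at z = 0. Lengths are in mm, angles in rad, forces in N, time in s.
With the tool pointing down it reaches from about 400 to 875 mm from the base axis. Payload 4.4 kg.
Tool frame: the origin (TCP) lies midway between the tips of the shut fingers; the grasp point (between the pads) lies 19 mm behind it; z points along the fingers, y is the line along which they close (so a half turn about z gives the same grasp; the last joint's range is limited). The gripper opens to 85 mm and grips with 20 to 120 N. Pads are 22 mm wide; open, the fingers measure 114 mm over their backs; the gripper's body (76 mm by 85 mm) begins 54 mm behind the grasp point. The pads swing forward as they close: fully open they stand 13 mm farther back than shut.
Start: joints at [1.06, 0.628, 0.038, 1.517, -0.027, 0.996, -0.02], TCP at [279.709, -586.755, 231.313] pointing down, gripper open.
Joint ranges: [-3.06, 3.06], [-0.37, 2.12], [-1.25, 1.32], [0.18, 2.47], [-1.1, 4.24], [0.23, 1.98], [-2.94, 2.94]. Speed limits (rad/s): [2.57, 2.57, 3.14, 3.14, 3.14, 3.14, 3.14].

INTERFACE

Orientations are given as [roll, pitch, yaw] about the fixed x, y, z axes, in that order (R = Rz(yaw) Ry(pitch) Rx(roll)).
In Python, from cell import telemetry, eyes, ctrl, finder gives the robot as it stands.
- The arm moves only by the tool move_arm, never from a script. Its argument "steps" is a list of rows, each a list of 7 numbers: the turn, a rotation vector about the world's x, y, z in degrees, then the shift along the world's x, y, z in m, then the finger opening in m, from 0 to 0.0854. A call has 1 to 5 rows; each row shifts and turns the commanded pose from where the row before left it; what a row does not reach is not made up. A row lasts 1/10 s, in which the tool goes at most 50 mm and 8.59 degrees, less where a joint would pass 70% of its speed; a pose out of reach is approached as far as the arm can. A call with a gripper value outside its range is refused whole. The fingers move at their own pace and stop on an object; the grip force is fixed at half the most. Time passes only in rows, so rows that do not move let the fingers close. It gives the time, the measured TCP pose, the force, the opening and the grip force at its end, in the units of the state.
- telemetry.read_state(): the state, without advancing time (a new reading comes with each control period).
- eyes.get_image(name): name is "side" or "top" or "wrist"; returns (picture, depth): 384x512x3 uint8, blue, green, red; 384x512 float32, mm along the optical axis (not along the pixel's ray), 0 where there is no reading.
- eyes.calibration(name): a dict with "fx", "fy", "cx", "cy" (pixels), "position" and "attitude" of the camera in the world. Camera axes: x right, y down, z forward; pixel columns grow to the right and rows downward; lengths in mm; the calibration is good to about 2 mm. A picture is of the moment at which its call begins: read the wrist's pose just before it. calibration takes no time and is no camera call; for the wrist camera it gives the pose at the moment of the call.
- ctrl.finish_job(): hands the job in; it is judged then, once.
Trained networks look in the newest picture that a camera, given by its name, has taken for a name from the list of things; names that differ only in an ending like _2 or _b are one class to them, and where a whole thing is asked for, a point or a joint stands for the part that bears it (a point fixed in the world has none). Each returns a list of dicts, best first, with "confidence" (0 to 1); they miss things now and then, are a little off and sometimes report something else, mostly with a low value. They report only what shows in the picture. A call takes as long as a camera call. They do not tell look-alikes from the thing itself.
- finder.boxes_of(camera, name): "location" ([x, y, z] in mm, in the coordinates of the camera as it stood for that picture, good to about 4 mm: the middle of the surface that is visible of it).
- finder.cut_out(camera, name): "mask" (384x512 bool, what is visible of it).
- finder.pinpoint(camera, name): "location" ([x, y, z] in mm, in the coordinates of the camera as it stood for that picture, good to about 4 mm: a listed point, or the origin of a listed thing).
The state is a dict: "clock": time; "qpos": joint angles; "qd": joint speeds; "tau": joint torques, N m; "eef_pos": TCP position; "tool_rot": TCP orientation; "force": force on the tool from outside, world axes, zero at the start; "torque": the same for the moment, N m; "width": finger opening in mm; "gripper_force": force on a finger pad.
Only numpy, scipy, OpenCV 4.12 (cv2) and the standard library are available. Lean on these libraries where they do the work, as an engineer would, in place of code of your own. Each camera call takes 0.05 s, during which the arm holds its last target. There are 200 camera calls.

TASK

The loose hinge leaf (aluminium, with a blue grip rail) stands clamped in the black transit cradle: turn both red wing knobs anticlockwise (seen from above) fully to their end stops while the leaf stays in place, then lift the leaf straight out by its rail. Bring it upright over the grey jamb block, lower its knuckle into the gap between the two fixed steel knuckles until the holes line up so that the hinge pin could slide through all three, and finish still holding it there in the gripper, hanging free and still. Do not disturb the hinge pin, the vial or the dish lying near.

Things in the scene. Friction and masses are not known exactly. Their poses are not given: they have to be found in the camera images.
- cradle: Fixed transit cradle on the table: dark base plate 66 x 244 x 8 mm; origin at the centre of its underside on the table, y along its length, z up. Two black slotted posts (tops 60 mm above the table) carry the leaf's ears in slots 8 mm wide and 22 mm deep, the leaf's own axes parallel to the cradle's. A clamp with a red wing knob stands at each end, 90 mm from the centre along +y (knob_a) and -y (knob_b).
- knob_a_grip (a point): Centre of the red wing of knob_a (at the cradle's +y end), on its vertical turning axis, 104.5 mm above the table. The wing is a flat upright bar 36 mm long (along this point's y axis), 12 mm thick (along its x axis) and 42 mm high: from 24 mm below this point to 18 mm above it. The point turns with the knob. The steel clamp tab points along the point's -y, 24 mm or more below this point, and overlies the leaf's ear when the knob is closed.
- knob_b_grip (a point): The same for knob_b, at the cradle's -y end: on its vertical turning axis, 104.5 mm above the table, wing along this point's y axis, tab along its -y.
- knob_a (a joint): Angle of knob_a in rad: 0 = tab across the leaf's ear (wing along the cradle's y axis), grows anticlockwise seen from above, to the end stop at 1.4. Starts between 0 and 0.2. Light friction (0.06 N m); stays where it is left.
- knob_b (a joint): Angle of knob_b in rad, the same way: 0 = clamped, anticlockwise to the end stop at 1.4.
- leaf_grip (a point): Centre of the blue grip rail along the upper edge of the loose leaf: rail 14 mm thick (x), 52 mm long (y), 26 mm high (z). The leaf is a flat plate 6 mm thick, 104 mm high in all, about 0.2 kg, upright with its z axis up, its y axis along the knuckle. Below the rail it is 48 mm wide, then its ears are 80 mm wide (from 37 to 67 mm below this point), then a 34 mm wide neck and the knuckle. In the cradle this point is 105 mm above the table.
- leaf_bore (a point): Centre of the loose leaf's knuckle hole, 81 mm below leaf_grip in the leaf's z; the hole runs along the leaf's y axis. Knuckle 20 mm outside diameter, 34 mm long, hole 12 mm. In the cradle 24 mm above the table.
- jamb: Fixed grey jamb block 60 x 124 x 45 mm with feet; origin at the centre of its underside on the table, y along the hinge line. On it is a fixed steel leaf with two knuckles of 20 mm outside diameter, 12 mm hole, 30 mm long, with a gap of 40 mm between them.
- jamb_bore (a point): Where the loose leaf's hole centre belongs: on the common axis of the fixed knuckles (along this point's y axis), half-way across the 40 mm gap, 60 mm above the table. The gap is open above; its floor (the block's top) is 15 mm below this point, 5 mm clear of a knuckle that is in line.
- hinge_pin: Loose brass L-bent hinge pin, 8 mm thick, 118 mm long, lying on the table near the front edge; origin on the table under the middle of its long leg. Leave it.
- vial_0: Loose small glass vial with white cap, 21 mm diameter, 44 mm high, standing on the table near the front edge. Leave it.
- sample_dish: Loose clear round dish, 56 mm diameter, 12 mm high, on the table near the front edge. Leave it.
There are look-alikes about, which are no part of the job. Leave any green look-alike of the jamb alone.

How it is judged:
By the outcome, as a careful person would: the job done as asked, in the order asked, and still so for the second after the job is handed in, while the arm keeps its last pose, push and grip.
It also fails if it takes over 58 s, if anything falls off the work surface, if the arm or the gripper's body presses on something with over 40 N, if the wrist force passes 120 N, or if a joint passes its speed limit or range.

## Working session

There is one attempt and no reset: what is moved stays moved. The work goes in short steps, Python scripts to look and compute and a tool call to move; the robot and the scene stay as the last step left them, time stands still between calls to the robot, and variables do not carry over. Pictures are saved under pics/ and viewed, at most 10 in all, crops included, and the job is handed in when it is done.

Besides the shell and the picture viewer there is one more tool, called as a command line: name --pt "numbers of a row" for each row, then --argument value for the rest. move_arm: Moves the arm, as the interface text tells. Its arguments: {"type":"object","properties":{"steps":{"type":"array"}},"required":["steps"]}

```bash
mkdir -p pics; ls; cat > h.py <<'E'
import numpy as np, cv2
from scipy.spatial.transform import Rotation as R
from cell import telemetry, eyes, ctrl, finder
def T(cam):
    c=eyes.calibration(cam); a=np.array(c["attitude"],float)
    if a.shape==(3,3): M=a
    elif a.size==3: M=R.from_euler('xyz',a).as_matrix()
    else: M=R.from_quat(a).as_matrix()
    return c,M,np.array(c["position"],float)
def w(cam,p):
    c,M,t=T(cam); return M@np.array(p)+t
def cloud(cam,d):
    c,M,t=T(cam); v,u=np.mgrid[:d.shape[0],:d.shape[1]]
    P=np.stack([(u-c["cx"])/c["fx"]*d,(v-c["cy"])/c["fy"]*d,d],-1)
    return P@M.T+t
def pin(cam,names,f=finder.pinpoint):
    for n in names:
        for r in f(cam,n)[:4]: print(cam,n,round(r["confidence"],2),w(cam,r["location"]).round(1))
E
python3 - <<'E'
from h import *
print(eyes.calibration("top"),telemetry.read_state())
ims=[]
for c in ("top","side"):
    im,d=eyes.get_image(c); cv2.imwrite(f"pics/{c}0.png",im)
    np.save(f"{c}0.npy",d)
    pin(c,["cradle","knob_a_grip","leaf_grip","leaf_bore","jamb","jamb_bore"])
E
```

```text
pics
{'fx': 492.8940944675697, 'fy': 492.8940944675697, 'cx': 255.58418967609938, 'cy': 187.71835055114093, 'position': array([ 413.66269304,  -88.07817654, 1129.06429969]), 'attitude': array([-3.02826663,  0.00507082, -1.54573242])} {'clock': 0.0, 'qpos': array([ 1.06019755,  0.62939457,  0.03843893,  1.51835021, -0.02697343,
        0.99628406, -0.02000265]), 'qd': array([ 0.00025987, -0.00172145,  0.00023632, -0.00077024,  0.00032455,
        0.00010436, -0.00029866]), 'tau': array([ 5.42407743e-04, -5.63398468e+01,  1.22642342e+00, -1.93443722e+01,
        1.10783885e-02,  1.03040770e-02, -1.54014077e-05]), 'eef_pos': array([ 279.43561374, -586.18770008,  230.36333156]), 'tool_rot': array([-3.13967506e+00,  4.79326697e-05,  4.44813475e-01]), 'force': array([ 0.42795944,  0.71942419, -0.38666672]), 'torque': array([-0.03002718,  0.02672162, -0.01818971]), 'gripper_force': 0.0, 'width': 85.29102505518877}
top cradle 0.73 [ 542.3 -238.     2.9]
top cradle 0.37 [390.  -60.2  -1.7]
top knob_a_grip 0.63 [ 548.6 -151.3  105.9]
top leaf_grip 0.82 [ 542.8 -237.9  104. ]
top leaf_bore 0.72 [ 543.8 -236.7   22. ]
top leaf_bore 0.7 [ 372.6 -246.6    1.6]
top jamb 0.78 [ 6.737e+02  1.223e+02 -3.000e-01]
top jamb 0.67 [520.6  96.1   1.7]
top jamb_bore 0.63 [507.3  92.5  60.7]
top jamb_bore 0.61 [665.6 127.6  57.2]
side cradle 0.92 [ 541.8 -236.3   -2.2]
side cradle 0.21 [ 531.7 -325.3  102. ]
side knob_a_grip 0.68 [ 553.7 -150.5  103. ]
side leaf_grip 0.67 [ 537.9 -238.9  103.8]
side leaf_grip 0.48 [ 553.9 -149.9  106.8]
side leaf_bore 0.82 [ 541.6 -236.8   21.7]
side jamb 0.68 [523.   97.   -1.3]
side jamb 0.67 [679.4 124.2   2.5]
side jamb_bore 0.83 [511.4  96.9  60.2]
side jamb_bore 0.61 [666.5 125.   55.4]
side jamb_bore 0.56 [ 376.4 -239.1   -2. ]
side jamb_bore 0.52 [373.8 157.4  -2.2]
```

View pics/top0.png

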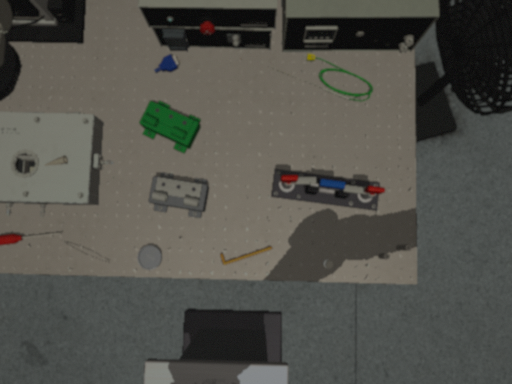

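View pics/side0.png

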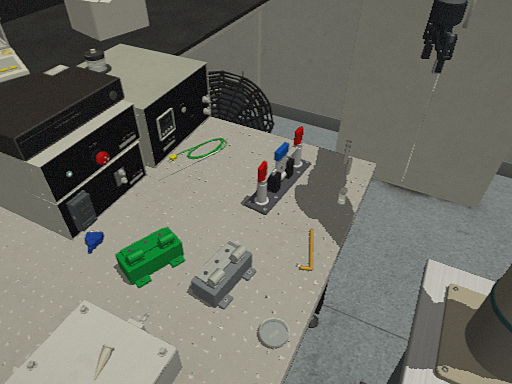

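The grey jamb is at top-view pixel (179,194). The green look-alike is at (170,125). The grey one fits the description; I'll confirm it in a crop. The cradle is at (327,188), with red knobs at (288,179) and (375,189) and the blue rail at (331,184).

```bash
python3 - <<'E'
from h import *
for cam in ("top","side"):
    im=cv2.imread(f"pics/{cam}0.png"); d=np.load(cam+"0.npy"); P=cloud(cam,d)
    h=cv2.cvtColor(im,cv2.COLOR_BGR2HSV); H,S,V=[h[...,i].astype(int) for i in range(3)]
    red=((H<8)|(H>172))&(S>150)&(V>60); blue=(H>100)&(H<130)&(S>120)&(V>50)
    X,Y,Z=P[...,0],P[...,1],P[...,2]
    box=(X>450)&(X<620)&(Y>-380)&(Y<-100)
    def rep(n,m):
        q=P[m]; 
        if len(q)<5: print(cam,n,len(q));return
        r=cv2.minAreaRect(q[:,:2].astype(np.float32)); c=q-q.mean(0); u=np.linalg.svd(c[:,:2],full_matrices=False)[2][0]
        print(cam,n,len(q),'rect',np.round(r[0],1),np.round(r[1],1),round(r[2],1),'mean',q.mean(0).round(1),'axis deg from y',round((np.degrees(np.arctan2(-u[0],u[1]))+90)%180-90,1),'z',np.percentile(q[:,2],[5,95]).round(0))
    rep('redA',red&box&(Y>-230)&(Z>85)); rep('redB',red&box&(Y<-230)&(Z>85)); rep('blue',blue&box&(Z>85))
    rep('redAtop',red&box&(Y>-230)&(Z>116)); rep('redBtop',red&box&(Y<-230)&(Z>116)); rep('bluetop',blue&box&(Z>112))
    rep('base',box&(Z>4)&(Z<13)&(V<90))
    jb=(X>440)&(X<600)&(Y>10)&(Y<180)&(S<90)
    rep('jamb',jb&(Z>35)&(Z<80)); rep('knuckles',jb&(Z>60)&(Z<80))
im=cv2.imread("pics/top0.png")[90:225,125:400]; cv2.imwrite("pics/crop.png",cv2.resize(im,None,fx=2.9,fy=2.9,interpolation=cv2.INTER_CUBIC))
E
```

```text
top redA 109 rect [ 551.3 -148.5] [11.1 33.2] 1.5 mean [ 550.6 -148.   118.7] axis deg from y 4.2 z [102. 124.]
top redB 100 rect [ 531.7 -325.8] [32.2 10. ] 83.5 mean [ 530.9 -325.5  118. ] axis deg from y -6.7 z [ 98. 124.]
top blue 188 rect [ 542.3 -237.5] [50.5 14.4] 83.5 mean [ 541.6 -237.3  116.1] axis deg from y -6.3 z [106. 120.]
top redAtop 93 rect [ 551.4 -148.4] [10.9 33.2] 1.5 mean [ 551.4 -148.4  121.5] axis deg from y 2.9 z [118. 125.]
top redBtop 81 rect [ 531.9 -325.8] [32.2  9.8] 82.4 mean [ 531.7 -325.9  121.3] axis deg from y -7.4 z [118. 124.]
top bluetop 168 rect [ 542.3 -237.5] [50.5 14.4] 83.5 mean [ 542.2 -237.2  117.2] axis deg from y -5.2 z [114. 120.]
top base 1615 rect [ 513.2 -247. ] [266.8 132.4] 83.8 mean [ 536.8 -234.8    7.7] axis deg from y -6.8 z [ 5. 11.]
top jamb 1509 rect [521.7  93.3] [124.7  60.3] 82.0 mean [520.5  91.6  50.2] axis deg from y -8.2 z [41. 69.]
top knuckles 243 rect [507.6  95.2] [99.4 19.6] 81.9 mean [507.6  95.5  67.1] axis deg from y -7.6 z [62. 72.]
side redA 140 rect [ 548.7 -144.5] [12.2 35.9] 1.5 mean [ 547.7 -138.4  108.7
[... 257 characters left out ...]
 95. 119.]
side redAtop 57 rect [ 549.3 -145. ] [11.1 34.9] 1.5 mean [ 548.9 -142.5  120.4] axis deg from y 0.8 z [117. 123.]
side redBtop 41 rect [ 530.6 -323.5] [34.1 11.5] 83.8 mean [ 530.7 -321.1  120.5] axis deg from y -6.4 z [117. 123.]
side bluetop 81 rect [ 540.  -233.6] [49.  14.3] 80.8 mean [ 540.  -231.6  116.8] axis deg from y -7.2 z [113. 119.]
side base 695 rect [ 540.4 -235. ] [243.3  66.7] 84.1 mean [ 531.5 -204.3    7.5] axis deg from y -12.3 z [ 5. 10.]
side jamb 1694 rect [518.9  97. ] [124.9  60.3] 81.8 mean [515.9 105.3  50.4] axis deg from y -9.7 z [40. 69.]
side knuckles 279 rect [505.3  98.4] [100.1  19.5] 82.6 mean [504.2 102.3  67.2] axis deg from y -8.0 z [62. 70.]
```

View pics/crop.png

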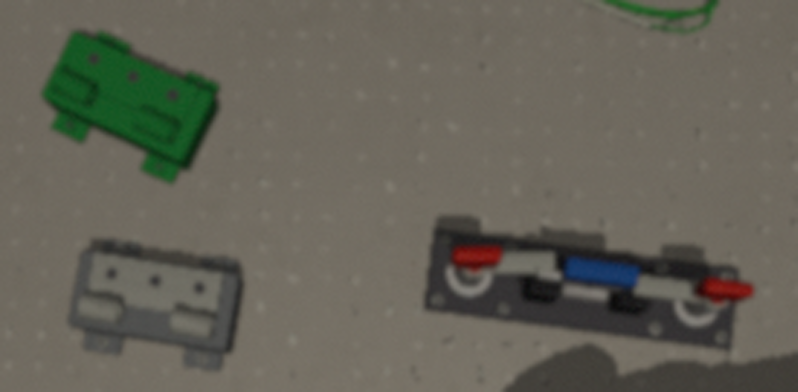

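The crop confirms it: the grey jamb (crop 155,300) has two steel knuckles along its front edge, while the green twin (130,110) is the look-alike. The red knobs are at crop (475,257) and (725,290), and the blue rail is at (600,270). I'll move over the cradle for a close look.

move_arm --pt "0 0 5.8 0.025 0.0287 0.003 0.085" --pt "0 0 5.8 0.025 0.0287 0.003 0.085" --pt "0 0 5.8 0.025 0.0287 0.003 0.085" --pt "0 0 5.8 0.025 0.0287 0.003 0.085" --pt "0 0 5.8 0.025 0.0287 0.003 0.085"

```text
clock: 1.2
eef_pos: [405.6, -442.1, 246.7]
tool_rot: [3.141, 0.0, 0.955]
force: [0.2, -0.3, 0.5]
width: 85.0
gripper_force: 0.0
```

move_arm --pt "0 0 5.8 0.025 0.0287 0.003 0.085" --pt "0 0 5.8 0.025 0.0287 0.003 0.085" --pt "0 0 5.8 0.025 0.0287 0.003 0.085" --pt "0 0 5.8 0.025 0.0287 0.003 0.085" --pt "0 0 5.8 0.025 0.0287 0.003 0.085"

```text
clock: 1.7
eef_pos: [530.6, -298.6, 261.7]
tool_rot: [3.141, 0.0, 1.461]
force: [-0.1, -0.2, 0.1]
width: 85.1
gripper_force: 0.0
```

```bash
cat > look.py <<'E'
from h import *
import sys
def run(tag,jamb=False,save=True):
    s=telemetry.read_state(); print(s["clock"],s["eef_pos"].round(1),np.degrees(s["tool_rot"]).round(1),s["force"].round(1),round(s["width"],1),s["gripper_force"],'q',s["qpos"].round(2))
    im,d=eyes.get_image("wrist"); P=cloud("wrist",d); cv2.imwrite(f"pics/{tag}.png",im); np.save(tag+".npy",P)
    h=cv2.cvtColor(im,cv2.COLOR_BGR2HSV); H,S,V=[h[...,i].astype(int) for i in range(3)]
    red=((H<8)|(H>172))&(S>150)&(V>50); blue=(H>100)&(H<130)&(S>120)&(V>40); X,Y,Z=P[...,0],P[...,1],P[...,2]
    def rep(n,m):
        q=P[m]
        if len(q)<20: print(n,len(q)); return
        r=cv2.minAreaRect(q[:,:2].astype(np.float32)); a=cv2.boxPoints(r); e=a[1]-a[0]; e2=a[2]-a[1]; e=e if np.hypot(*e)>np.hypot(*e2) else e2
        print(n,len(q),'c',np.round(r[0],1),'size',np.round(sorted(r[1]),1),'yaw from y',round((np.degrees(np.arctan2(-e[0],e[1]))+90)%180-90,1),'z',np.percentile(q[:,2],[2,50,98]).round(1),'px',np.argwhere(m).mean(0).round(0)[::-1])
    ok=d>0
    if jamb:
        j=ok&(S<90)&(X>430)&(X<610)&(Y>0)&(Y<190)
        rep('block',j&(Z>38)&(Z<80)); rep('knuckles',j&(Z>60)&(Z<80)&(X<530)); 
    else:
        rep('A',ok&red&(Y>-230)&(Z>112)); rep('B',ok&red&(Y<-230)&(Z>112)); rep('blue',ok&blue&(Z>110))
    return im,P
if __name__=="__main__": run(sys.argv[1],len(sys.argv)>2)
E
python3 look.py w1
```

```text
1.7 [ 530.6 -298.6  261.7] [180.    0.   83.7] [-0.1 -0.2  0.1] 85.1 0.0 q [ 0.62  0.55 -0.25  1.6   0.15  1.02  0.22]
A 460 c [ 557.5 -143.3] size [12.1 27.2] yaw from y 2.6 z [118.8 122.8 124.6] px [258.  17.]
B 217 c [ 541.1 -314.2] size [10.5 28.9] yaw from y -5.2 z [114.6 121.7 123.4] px [258. 201.]
blue 620 c [ 549.7 -227.3] size [12.7 48.8] yaw from y -5.6 z [116.6 118.3 119.8] px [258. 115.]
```

```bash
python3 look.py w2
```

```text
1.75 [ 536.6 -290.7  262.4] [179.7  -0.3  84.5] [4.5 4.2 1.2] 84.9 0.0 q [ 0.62  0.55 -0.26  1.59  0.15  1.02  0.22]
A 581 c [ 551.1 -150.7] size [12.  35.7] yaw from y 1.3 z [115.9 120.5 122.4] px [253.  25.]
B 350 c [ 531.2 -327.9] size [10.7 34. ] yaw from y -6.0 z [113.3 120.8 122.4] px [251. 213.]
blue 737 c [ 540.8 -239.3] size [13.1 51. ] yaw from y -5.6 z [115.2 116.8 118.3] px [252. 127.]
```

View pics/w2.png

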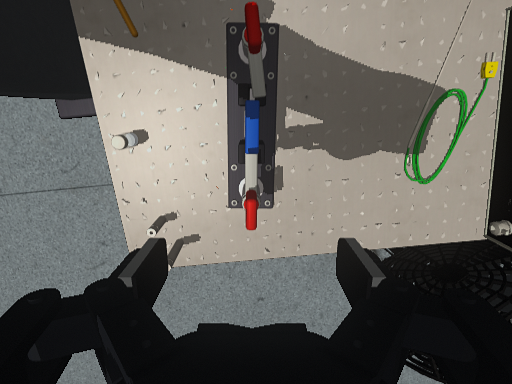

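The wrist view shows the cradle with knob A at pixel (253,25), the rail at (252,127) and knob B at (251,213). These agree with the top and side fits: centre about (541,-238.5), yaw -6.3°. Next I'll go to knob B.

move_arm --pt "0 0 0.3 0.0013 -0.0282 -0.02 0.05" --pt "0 0 0 0 0 -0.03 0.05" --pt "0 0 0 0 0 -0.03 0.05" --pt "0 0 0 0 0 -0.02 0.05" --pt "0 0 0 0 0 0 0.05"

```text
clock: 2.3
eef_pos: [528.6, -327.4, 158.3]
tool_rot: [-3.136, -0.002, 1.461]
force: [-0.0, 0.1, 0.3]
width: 49.8
gripper_force: 0.0
```

move_arm --pt "0 0 0 0 0 -0.03 0.05" --pt "0 0 0 0 0 -0.03 0.05" --pt "0 0 0 0 0 -0.012 0.05" --pt "0 0 0 0 0 0 0.05" --pt "0 0 0 0 0 0 0.05"

```text
clock: 2.8
eef_pos: [532.0, -328.5, 90.7]
tool_rot: [3.14, 0.001, 1.462]
force: [0.2, 0.6, 0.8]
width: 50.0
gripper_force: 0.0
```

```bash
python3 look.py w3
```

```text
2.8 [ 532.  -328.5   90.7] [179.9   0.   83.8] [0.2 0.6 0.8] 50.0 0.0 q [ 0.63  0.77 -0.2   1.7   0.22  0.69  0.2 ]
A 0
B 1932 c [ 533.6 -326.2] size [12.  35.5] yaw from y -4.8 z [113.9 121.5 123.1] px [254. 263.]
blue 4427 c [ 542.6 -242.3] size [13.9 41.9] yaw from y -6.2 z [115.8 117.5 118.9] px [254.  59.]
```

move_arm --pt "0 0 0 0.001 0.001 0 0.0" --pt "0 0 0 0 0 0 0.0" --pt "0 0 0 0 0 0 0.0" --pt "0 0 0 0 0 0 0.0" --pt "0 0 0 0 0 0 0.0"

```text
clock: 3.35
eef_pos: [533.0, -327.1, 90.4]
tool_rot: [3.139, 0.001, 1.463]
force: [1.5, -0.6, 5.9]
width: 11.1
gripper_force: 59.4
```

move_arm --pt "0 0 4 0 0 0 0.0" --pt "0 0 4 0 0 0 0.0" --pt "0 0 4 0 0 0 0.0" --pt "0 0 4 0 0 0 0.0" --pt "0 0 4 0 0 0 0.0"

```text
clock: 3.85
eef_pos: [533.1, -327.2, 90.4]
tool_rot: [3.14, 0.001, 1.814]
force: [0.2, 0.3, 6.5]
width: 11.4
gripper_force: 59.6
```

Gripped, turning well with low force. Continue (60° more, then creep into the stop).

move_arm --pt "0 0 5 0 0 0 0.0" --pt "0 0 5 0 0 0 0.0" --pt "0 0 5 0 0 0 0.0" --pt "0 0 5 0 0 0 0.0" --pt "0 0 5 0 0 0 0.0"

```text
clock: 4.35
eef_pos: [533.1, -327.1, 90.4]
tool_rot: [3.14, 0.002, 2.251]
force: [2.2, -0.6, 5.1]
width: 11.3
gripper_force: 59.6
```

move_arm --pt "0 0 5 0 0 0 0.0" --pt "0 0 5 0 0 0 0.0" --pt "0 0 5 0 0 0 0.0" --pt "0 0 5 0 0 0 0.0" --pt "0 0 5 0 0 0 0.0"

```text
clock: 4.85
eef_pos: [533.1, -327.2, 90.4]
tool_rot: [3.141, 0.002, 2.687]
force: [0.8, 0.8, 5.5]
width: 11.2
gripper_force: 59.6
```

move_arm --pt "0 0 3 0 0 0 0.0" --pt "0 0 3 0 0 0 0.0" --pt "0 0 2 0 0 0 0.0" --pt "0 0 1 0 0 0 0.0" --pt "0 0 1 0 0 0 0.0"

```text
clock: 5.35
eef_pos: [533.2, -327.1, 90.4]
tool_rot: [-3.142, 0.002, 2.859]
force: [0.5, -0.0, 6.1]
width: 11.5
gripper_force: 59.7
```

```bash
python3 -c "
from h import *
s=telemetry.read_state();print(s)
"
```

```text
{'clock': 5.35, 'qpos': array([ 0.84651065,  0.8301346 , -0.57887434,  1.69683493,  0.59983531,
        0.79625431,  1.27426433]), 'qd': array([ 0.0229031 ,  0.0113243 , -0.04361946, -0.00056934,  0.04140415,
        0.0181992 ,  0.13699943]), 'tau': array([  0.32105109, -54.21162486,  -7.20620468, -12.14126945,
         0.11053632,   0.15065529,  -0.08011016]), 'eef_pos': array([ 533.16609685, -327.14610982,   90.4155367 ]), 'tool_rot': array([-3.14153268e+00,  2.47807941e-03,  2.85896001e+00]), 'force': array([ 0.51911653, -0.04151062,  6.0871944 ]), 'torque': array([ 0.10840027, -0.03253787, -0.03687649]), 'gripper_force': 59.67581570148468, 'width': 11.461458717743586}
```

move_arm --pt "0 0 1 0 0 0 0.0" --pt "0 0 1 0 0 0 0.0" --pt "0 0 1 0 0 0 0.0" --pt "0 0 0 0 0 0 0.0"

```text
clock: 5.75
eef_pos: [533.2, -327.1, 90.4]
tool_rot: [3.141, 0.002, 2.906]
force: [0.5, 1.3, 7.5]
width: 11.5
gripper_force: 67.6
```

```bash
python3 -c "
from h import *
s=telemetry.read_state();print(s['torque'],s['force'],s['tool_rot'])
"
```

```text
[ 0.15914034 -0.13208605 -1.35763794] [0.51362011 1.28031031 7.4605973 ] [3.14054572e+00 2.38948121e-03 2.90606501e+00]
```

move_arm --pt "0 0 0 0 0 0 0.035" --pt "0 0 0 0 0 0 0.035" --pt "0 0 0 0 0 0.03 0.035" --pt "0 0 0 0 0 0.04 0.04" --pt "0 0 0 0 0 0.03 0.05"

```text
clock: 6.25
eef_pos: [531.9, -326.8, 190.7]
tool_rot: [-3.142, -0.0, 2.912]
force: [1.5, 0.2, -0.1]
width: 49.6
gripper_force: 0.0
```

move_arm --pt "0 0 -7.5 0.0019 0.0179 0 0.05" --pt "0 0 -7.5 0.0019 0.0179 0 0.05" --pt "0 0 -7.5 0.0019 0.0179 0 0.05" --pt "0 0 -7.5 0.0019 0.0179 0 0.05" --pt "0 0 -7.5 0.0019 0.0179 0 0.05"

```text
clock: 6.75
eef_pos: [540.8, -236.8, 188.9]
tool_rot: [-3.141, -0.001, 2.251]
force: [0.5, 0.4, -0.3]
width: 50.1
gripper_force: 0.0
```

move_arm --pt "0 0 -7.5 0.0019 0.0179 0 0.05" --pt "0 0 -7.5 0.0019 0.0179 0 0.05" --pt "0 0 -7.5 0.0019 0.0179 0 0.05" --pt "0 0 -7.5 0.0019 0.0179 0 0.05" --pt "0 0 -7.5 0.0019 0.0179 0 0.05"

```text
clock: 7.25
eef_pos: [550.4, -147.3, 188.9]
tool_rot: [-3.14, 0.0, 1.597]
force: [0.3, -0.8, 0.5]
width: 50.0
gripper_force: 0.0
```

move_arm --pt "0 0 0 0 0 0 0.05" --pt "0 0 0 0 0 0 0.05"

```text
clock: 7.45
eef_pos: [550.7, -148.3, 189.1]
tool_rot: [-3.141, 0.001, 1.606]
force: [-0.7, 0.1, 0.1]
width: 50.0
gripper_force: 0.0
```

```bash
python3 look.py w4
```

```text
7.45 [ 550.7 -148.3  189.1] [-179.9    0.    92. ] [-0.7  0.1  0.1] 50.0 0.0 q [ 0.42  0.58 -0.31  1.78  0.23  0.82  0.03]
A 649 c [ 552.1 -147.9] size [11.7 34.8] yaw from y 1.5 z [115.6 121.  122.7] px [253. 201.]
B 0
blue 877 c [ 542.3 -237.8] size [13.9 53.1] yaw from y -6.1 z [111.7 117.1 118.4] px [239. 296.]
```

move_arm --pt "0 0 -0.5 0.001 0.0005 -0.03 0.05" --pt "0 0 0 0 0 -0.03 0.05" --pt "0 0 0 0 0 -0.025 0.05" --pt "0 0 0 0 0 -0.013 0.05" --pt "0 0 0 0 0 0 0.05"

```text
clock: 8.0
eef_pos: [550.5, -148.5, 89.6]
tool_rot: [-3.138, -0.001, 1.593]
force: [-0.8, -0.3, -0.1]
width: 49.7
gripper_force: 0.0
```

move_arm --pt "0 0 0 0 0 0 0.0" --pt "0 0 0 0 0 0 0.0" --pt "0 0 0 0 0 0 0.0" --pt "0 0 0 0 0 0 0.0" --pt "0 0 0 0 0 0 0.0"

```text
clock: 8.5
eef_pos: [552.3, -147.8, 92.7]
tool_rot: [3.141, 0.001, 1.593]
force: [-2.6, -0.1, 6.7]
width: 11.2
gripper_force: 59.2
```

move_arm --pt "0 0 4 0 0 0 0.0" --pt "0 0 5 0 0 0 0.0" --pt "0 0 5 0 0 0 0.0" --pt "0 0 5 0 0 0 0.0" --pt "0 0 5 0 0 0 0.0"

```text
clock: 9.0
eef_pos: [552.2, -147.9, 92.7]
tool_rot: [3.141, 0.001, 2.015]
force: [-2.3, 0.1, 6.7]
width: 11.0
gripper_force: 59.3
```

move_arm --pt "0 0 5 0 0 0 0.0" --pt "0 0 5 0 0 0 0.0" --pt "0 0 5 0 0 0 0.0" --pt "0 0 5 0 0 0 0.0" --pt "0 0 5 0 0 0 0.0"

```text
clock: 9.5
eef_pos: [552.1, -147.9, 92.7]
tool_rot: [-3.141, 0.001, 2.451]
force: [-2.4, 0.1, 6.5]
width: 11.1
gripper_force: 59.4
```

move_arm --pt "0 0 5 0 0 0 0.0" --pt "0 0 5 0 0 0 0.0" --pt "0 0 5 0 0 0 0.0" --pt "0 0 4 0 0 0 0.0" --pt "0 0 2 0 0 0 0.0"

```text
clock: 10.0
eef_pos: [552.0, -147.9, 92.8]
tool_rot: [-3.141, 0.001, 2.816]
force: [-3.4, -0.7, 7.9]
width: 10.9
gripper_force: 59.7
```

```bash
python3 -c "
from h import *
s=telemetry.read_state();print(s['torque'],s['force'],s['tool_rot'])
"
```

```text
[ 0.05841069  0.62095198 -0.04452109] [-3.37344549 -0.71813425  7.92374767] [-3.14053061e+00  8.81196062e-04  2.81640289e+00]
```

Now psi is 161.4° with no stop felt yet; creep until it is felt.

move_arm --pt "0 0 1.5 0 0 0 0.0" --pt "0 0 1.5 0 0 0 0.0" --pt "0 0 1 0 0 0 0.0" --pt "0 0 0 0 0 0 0.0"

```text
clock: 10.4
eef_pos: [552.0, -147.9, 92.8]
tool_rot: [-3.141, 0.001, 2.882]
force: [-2.6, -0.1, 7.8]
width: 11.1
gripper_force: 60.0
```

```bash
python3 -c "
from h import *
s=telemetry.read_state();print(s['torque'],s['force'],s['tool_rot'])
"
```

```text
[ 0.11814689  0.64286332 -0.71192452] [-2.59775785 -0.14839655  7.84621482] [-3.14087907e+00  6.00699722e-04  2.88188430e+00]
```

move_arm --pt "0 0 1 0 0 0 0.0" --pt "0 0 0.5 0 0 0 0.0" --pt "0 0 0 0 0 0 0.0" --pt "0 0 0 0 0 0 0.035" --pt "0 0 0 0 0 0 0.035"

```text
clock: 10.9
eef_pos: [552.5, -147.7, 91.8]
tool_rot: [-3.141, 0.001, 2.911]
force: [0.2, -0.5, 0.7]
width: 34.9
gripper_force: 0.0
```

move_arm --pt "0 0 0 0 0 0.04 0.035" --pt "0 0 0 0 0 0.04 0.05" --pt "0 0 0 0 0 0.04 0.05" --pt "0 0 -8 -0.001 -0.01 0.02 0.05" --pt "0 0 -8 -0.001 -0.01 0.02 0.05"

```text
clock: 11.4
eef_pos: [550.4, -167.3, 253.0]
tool_rot: [3.141, 0.002, 2.628]
force: [-0.3, -0.3, -1.3]
width: 50.0
gripper_force: 0.0
```

move_arm --pt "0 0 -8 -0.001 -0.01 0.01 0.05" --pt "0 0 -8 -0.001 -0.01 0 0.05" --pt "0 0 -8 -0.001 -0.01 0 0.05" --pt "0 0 -8 -0.001 -0.01 0 0.05" --pt "0 0 -8 -0.001 -0.01 0 0.05"

```text
clock: 11.9
eef_pos: [545.0, -217.7, 261.4]
tool_rot: [3.142, 0.0, 1.929]
force: [0.1, -0.9, 0.1]
width: 49.9
gripper_force: 0.0
```

move_arm --pt "0 0 -8 -0.001 -0.01 0 0.05" --pt "0 0 -8 -0.001 -0.01 0 0.05" --pt "0 0 -8 -0.001 -0.01 0 0.05" --pt "0 0 -3 0 -0.035 0 0.05" --pt "0 0 0 0 -0.035 0 0.05"

```text
clock: 12.4
eef_pos: [542.5, -317.3, 261.7]
tool_rot: [3.141, 0.0, 1.465]
force: [0.1, -0.4, -0.0]
width: 50.3
gripper_force: 0.0
```

move_arm --pt "0 0 0 0 -0.01 0 0.05" --pt "0 0 0 0 0 0 0.05" --pt "0 0 0 0 0 0 0.05"

```text
clock: 12.7
eef_pos: [542.3, -325.7, 261.1]
tool_rot: [-3.141, -0.002, 1.464]
force: [0.1, -0.2, 0.8]
width: 49.7
gripper_force: 0.0
```

```bash
python3 look.py w5
```

```text
12.7 [ 542.3 -325.7  261.1] [-1.80e+02 -1.00e-01  8.39e+01] [ 0.1 -0.2  0.8] 49.7 0.0 q [ 0.71  0.59 -0.36  1.52  0.23  1.07  0.19]
A 0
B 403 c [ 533.6 -325.5] size [11.2 35.3] yaw from y 74.6 z [113.8 121.2 123.2] px [243. 182.]
blue 847 c [ 542.9 -236.8] size [13.6 51. ] yaw from y -6.3 z [115.5 117.3 118.8] px [242.  89.]
```

View pics/w5.png

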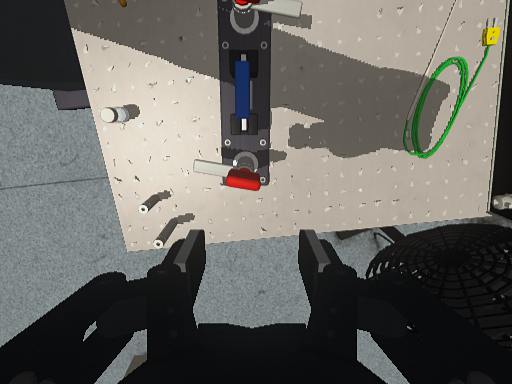

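Both tabs are swung clear: B's at (210,168), A's at (285,8). B measures 80.9° from closed, and the leaf rail at (242,89) is still in place. I'll go and grasp the rail.

move_arm --pt "0 0 0 0 0.044 0 0.05" --pt "0 0 0 0.0003 0.0445 0 0.05" --pt "0 0 0 0 0 -0.045 0.05" --pt "0 0 0 0 0 -0.045 0.05" --pt "0 0 0 0 0 0 0.05"

```text
clock: 13.25
eef_pos: [538.3, -235.6, 166.7]
tool_rot: [-3.131, -0.003, 1.466]
force: [-0.8, 1.3, -0.6]
width: 50.0
gripper_force: 0.0
```

move_arm --pt "0 0 0 0 0 -0.035 0.05" --pt "0 0 0 0 0 -0.03 0.05" --pt "0 0 0 0 0 -0.019 0.05" --pt "0 0 0 0 0 0 0.05" --pt "0 0 0 0 0 0 0.05"

```text
clock: 13.75
eef_pos: [543.6, -238.7, 89.1]
tool_rot: [3.139, 0.0, 1.463]
force: [0.2, -0.5, 0.5]
width: 50.2
gripper_force: 0.0
```

```bash
python3 look.py w6
```

```text
13.75 [ 543.6 -238.7   89.1] [179.9   0.   83.8] [ 0.2 -0.5  0.5] 50.2 0.0 q [ 0.55  0.75 -0.29  1.79  0.33  0.65 -0.04]
A 3615 c [ 552.6 -148.2] size [12.1 35.8] yaw from y 74.2 z [114.6 121.5 123.3] px [248.  49.]
B 0
blue 3251 c [ 543.  -237.5] size [13.8 53.2] yaw from y -6.0 z [112.8 117.5 118.8] px [249. 262.]
```

move_arm --pt "0 0 0 -0.0005 0.001 -0.0015 0.05" --pt "0 0 0 0 0 0 0.0" --pt "0 0 0 0 0 0 0.0" --pt "0 0 0 0 0 0 0.0" --pt "0 0 0 0 0 0 0.0"

```text
clock: 14.3
eef_pos: [542.4, -238.1, 86.5]
tool_rot: [3.14, 0.0, 1.462]
force: [-0.2, 1.1, 5.4]
width: 13.3
gripper_force: 59.1
```

move_arm --pt "0 0 0 0 0 0 0.0" --pt "0 0 0 0 0 0.004 0.0" --pt "0 0 0 0 0 0.005 0.0" --pt "0 0 0 0 0 0.006 0.0" --pt "0 0 0 0 0 0.006 0.0"

```text
clock: 14.8
eef_pos: [541.5, -237.9, 107.1]
tool_rot: [-3.141, -0.0, 1.462]
force: [0.3, -0.5, -1.8]
width: 13.3
gripper_force: 58.6
```

Lifting freely (force about -2 N). Next I'll raise it clear of the knobs, then stop short of the jamb to look.

move_arm --pt "0 0 0 0 0 0.015 0.0" --pt "0 0 0 0 0 0.025 0.0" --pt "0 0 0 0 0 0.03 0.0" --pt "0 0 0 0 0 0.035 0.0" --pt "0 0 0 0 0 0.03 0.0"

```text
clock: 15.3
eef_pos: [541.4, -237.8, 243.7]
tool_rot: [3.142, 0.0, 1.462]
force: [1.9, 0.2, -1.7]
width: 13.0
gripper_force: 58.9
```

move_arm --pt "0 0 0 0 0 0.02 0.0" --pt "0 0 -0.3 -0.004 0.02 0 0.0" --pt "0 0 -0.3 -0.004 0.03 0 0.0" --pt "0 0 -0.3 -0.004 0.03 0 0.0" --pt "0 0 -0.3 -0.004 0.03 0 0.0"

```text
clock: 15.8
eef_pos: [524.9, -126.9, 262.1]
tool_rot: [-3.141, 0.0, 1.441]
force: [0.1, 0.6, -2.0]
width: 13.4
gripper_force: 58.9
```

move_arm --pt "0 0 -0.3 -0.004 0.03 0 0.0" --pt "0 0 -0.1 -0.004 0.03 0 0.0" --pt "0 0 0 -0.004 0.03 0 0.0" --pt "0 0 0 -0.004 0.02 0 0.0" --pt "0 0 0 -0.002 0.01 0 0.0"

```text
clock: 16.3
eef_pos: [506.9, -5.7, 262.2]
tool_rot: [-3.141, -0.001, 1.438]
force: [-0.0, 0.0, -2.2]
width: 13.2
gripper_force: 58.9
```

move_arm --pt "0 0 0 0 0 0 0.0" --pt "0 0 0 0 0 0 0.0" --pt "0 0 0 0 0 0 0.0"

```text
clock: 16.6
eef_pos: [508.0, -9.7, 261.7]
tool_rot: [-3.142, 0.001, 1.432]
force: [-0.6, -0.2, -1.2]
width: 12.8
gripper_force: 58.9
```

```bash
python3 look.py j1 j
```

```text
16.6 [508.   -9.7 261.7] [-180.    0.   82.] [-0.6 -0.2 -1.2] 12.8 58.90556573867798 q [ 0.25  0.41 -0.41  1.86  0.2   0.91 -0.39]
block 5674 c [521.9  95.1] size [ 60.1 122.1] yaw from y -8.0 z [42.4 49.  69.4] px [251.  75.]
knuckles 1025 c [508.1  97.2] size [19.7 99.1] yaw from y -8.2 z [60.7 67.7 70.2] px [238.  71.]
```

View pics/j1.png

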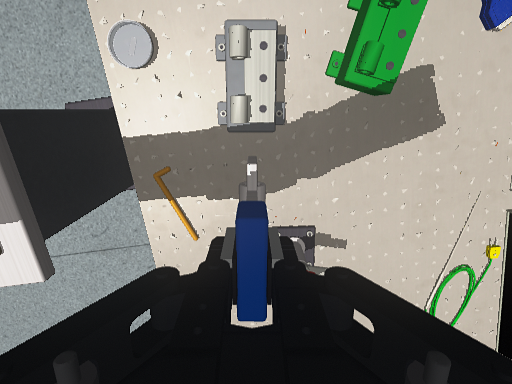

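The wrist view shows the grey jamb's knuckles at (239,42) and (241,108), with the green look-alike off at (375,45). The leaf knuckle hangs at (252,170). The jamb bore fits at (508.1,97.1) with yaw -8.1°, which agrees with the block centre. I'll measure the leaf's knuckle from the same cloud while moving above.

```bash
python3 - <<'E'
from h import *
P=np.load("j1.npy"); im=cv2.imread("pics/j1.png")
X,Y,Z=P[...,0]-508,P[...,1]+9.7,P[...,2]-261.7
for lo,hi in [(-75,-45),(-45,-15),(-15,10),(20,40)]:
    m=(abs(X)<14)&(abs(Y)<50)&(Z>lo)&(Z<hi)
    q=np.stack([X[m],Y[m],Z[m]],1)
    if len(q): print(lo,hi,len(q),np.percentile(q,[2,50,98],axis=0).round(1).tolist())
E
```

```text
-75 -45 315 [[-7.8, 5.0, -67.9], [6.0, 13.8, -57.0], [11.7, 19.0, -53.3]]
-45 -15 371 [[1.4, 24.6, -41.3], [4.9, 33.7, -19.5], [8.1, 40.8, -16.8]]
-15 10 249 [[-13.4, 9.3, -13.4], [3.2, 24.5, 5.4], [13.5, 27.4, 9.8]]
20 40 4471 [[-10.2, -21.8, 21.9], [0.5, 8.0, 30.8], [12.1, 26.9, 37.4]]
```

move_arm --pt "0 0 0 0 0.02 0 0.0" --pt "0 0 0 0 0.03 0 0.0" --pt "0 0 0 0 0.03 0 0.0" --pt "0 0 0 0 0.02 0 0.0" --pt "0 0 0 0 0.006 -0.01 0.0"

```text
clock: 17.15
eef_pos: [508.9, 100.4, 252.6]
tool_rot: [3.139, -0.002, 1.437]
force: [-0.6, -0.6, -2.4]
width: 13.0
gripper_force: 59.0
```

move_arm --pt "0 0 0 0 0 -0.03 0.0" --pt "0 0 0 0 0 -0.03 0.0" --pt "0 0 0 0 0 -0.02 0.0" --pt "0 0 0 0 0 0 0.0" --pt "0 0 0 0 0 0 0.0"

```text
clock: 17.65
eef_pos: [507.9, 96.9, 171.5]
tool_rot: [-3.141, 0.001, 1.433]
force: [0.3, 1.0, -1.4]
width: 13.1
gripper_force: 58.9
```

```bash
python3 - <<'E'
from h import *
s=telemetry.read_state(); print(s["eef_pos"],s["tool_rot"])
for c in ("side","top"):
    im,d=eyes.get_image(c); np.save(c+"2.npy",d); cv2.imwrite(f"pics/{c}2.png",im)
    if c=="side": cv2.imwrite("pics/side2c.png",cv2.resize(im[120:330,120:340],None,fx=2.7,fy=2.7,interpolation=cv2.INTER_CUBIC))
    pin(c,["leaf_bore","jamb_bore","leaf_grip"])
E
```

```text
[507.92720657  96.8513637  171.54280389] [-3.14083326e+00  7.28706371e-04  1.43286986e+00]
side leaf_bore 0.63 [507.6  98.5 108.3]
side leaf_bore 0.23 [525.8  98.5  -1.5]
side jamb_bore 0.81 [513.8  96.7  60.2]
side jamb_bore 0.64 [666.4 130.5  55.5]
side leaf_grip 0.75 [504.2  95.  190.4]
top leaf_bore 0.58 [512.7  99.5 108.7]
top leaf_bore 0.44 [ 373.7 -245.     4.6]
top jamb_bore 0.84 [507.1  91.4  63.3]
top jamb_bore 0.83 [665.6 125.8  60.5]
top leaf_grip 0.63 [508.7  96.9 193.1]
```

View pics/side2c.png

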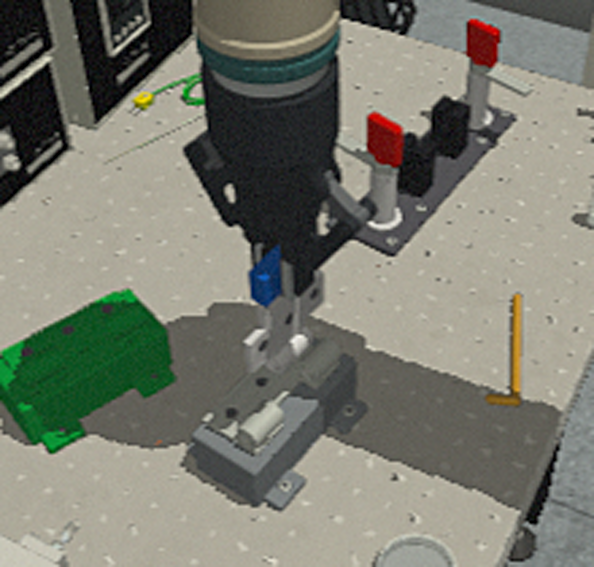

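The leaf hangs upright (rail at crop (266,275)), its knuckle at (298,345) right above the gap. The measured offset is about 0.7 mm. I'll lower slowly.

move_arm --pt "0 0 0 0 -0.0007 -0.008 0.0" --pt "0 0 0 0 0 -0.01 0.0" --pt "0 0 0 0 0 -0.007 0.0" --pt "0 0 0 0 0 0 0.0" --pt "0 0 0 0 0 0 0.0"

```text
clock: 18.55
eef_pos: [507.6, 97.4, 146.4]
tool_rot: [-3.141, 0.0, 1.435]
force: [0.2, 0.2, -2.8]
width: 13.3
gripper_force: 58.9
```

move_arm --pt "0 0 0 0 0 -0.006 0.0" --pt "0 0 0 0 0 -0.006 0.0" --pt "0 0 0 0 0 -0.005 0.0" --pt "0 0 0 0 0 -0.003 0.0" --pt "0 0 0 0 0 0 0.0"

```text
clock: 19.05
eef_pos: [507.5, 97.3, 126.3]
tool_rot: [-3.141, 0.0, 1.434]
force: [-0.3, -0.2, -2.2]
width: 13.1
gripper_force: 59.0
```

move_arm --pt "0 0 0 0 0 -0.002 0.0" --pt "0 0 0 0 0 -0.001 0.0" --pt "0 0 0 0 0 0 0.0" --pt "0 0 0 0 0 0 0.0" --pt "0 0 0 0 0 0 0.0"

```text
clock: 19.55
eef_pos: [507.9, 97.4, 123.9]
tool_rot: [3.141, -0.0, 1.434]
force: [-1.0, -0.5, -2.0]
width: 12.8
gripper_force: 59.0
```

```bash
python3 - <<'E'
from h import *
s=telemetry.read_state(); print(s["eef_pos"],s["tool_rot"],s["force"],s["torque"])
im,d=eyes.get_image("side"); np.save("s3.npy",d); cv2.imwrite("pics/s3c.png",cv2.resize(im[190:310,180:280],None,fx=5,fy=5,interpolation=cv2.INTER_CUBIC)); cv2.imwrite("pics/s3.png",im)
pin("side",["leaf_bore","jamb_bore","leaf_grip"])
s=telemetry.read_state(); print(s["eef_pos"],s["force"])
im,d=eyes.get_image("wrist"); P=cloud("wrist",d); cv2.imwrite("pics/w7.png",im); np.save("w7.npy",P)
pin("wrist",["leaf_bore","jamb_bore","leaf_grip"])
E
```

```text
[507.8997894   97.35097617 123.93619067] [ 3.14132344e+00 -1.01768986e-04  1.43435464e+00] [-0.9954552  -0.51372069 -2.00123695] [-0.00731014 -0.02358449 -0.01163865]
side leaf_bore 0.92 [509.5 102.   60. ]
side jamb_bore 0.58 [512.   98.2  61.8]
side jamb_bore 0.56 [666.7 128.4  53.4]
side leaf_grip 0.97 [503.8  98.4 140.3]
side leaf_grip 0.72 [374.  156.9  -1.6]
[507.84434207  97.34180171 123.86078095] [-0.3620365   0.72557296 -2.31542239]
wrist leaf_bore 0.89 [508.2  95.9  58.3]
wrist jamb_bore 0.76 [508.1  99.5  63.4]
wrist jamb_bore 0.65 [662.7 128.5  60. ]
wrist leaf_grip 0.97 [508.6  95.9 143.4]
```

View pics/s3c.png

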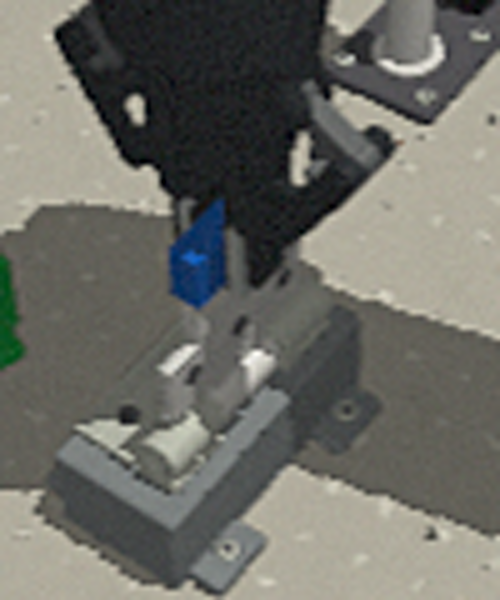

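The leaf knuckle sits between the fixed ones, with the steel ends at crop (180,445) and (255,370), and no contact force shows. I'll trim 1 mm in y and 1.2 mm in z, then compare all three knuckles in one cloud.

move_arm --pt "0 0 0 0.0002 -0.001 -0.0012 0.0" --pt "0 0 0 0 0 0 0.0" --pt "0 0 0 0 0 0 0.0" --pt "0 0 0 0 0 0 0.0" --pt "0 0 0 0 0 0 0.0"

```text
clock: 20.45
eef_pos: [508.0, 96.4, 122.6]
tool_rot: [-3.142, -0.0, 1.434]
force: [-0.5, 0.2, -2.1]
width: 12.7
gripper_force: 59.0
```

```bash
python3 - <<'E'
from h import *
from scipy.optimize import least_squares
s=telemetry.read_state(); print(s["eef_pos"],s["force"],s["torque"],s["tool_rot"])
a=np.radians(-8.1); B=np.array([508.1,97.1,60])
M=np.array([[np.cos(a),np.sin(a),0],[-np.sin(a),np.cos(a),0],[0,0,1]])
for c in ("side","top","wrist"):
    im,d=eyes.get_image(c); P=(cloud(c,d)-B)@M.T; P=P[d>0]
    print(c)
    for n,lo,hi in (("-y",-47,-23),("leaf",-14,14),("+y",23,47)):
        m=(P[:,1]>lo)&(P[:,1]<hi)&(abs(P[:,0]+2)<13)&(P[:,2]>0)&(P[:,2]<14)&((P[:,0]<-4) | (n!="leaf"))
        q=P[m]
        q=q[(abs(np.hypot(q[:,0],q[:,2])-10)<4)]
        if len(q)<15: print(n,len(q)); continue
        r=least_squares(lambda v:np.hypot(q[:,0]-v[0],q[:,2]-v[1])-10,[0,0],loss='soft_l1')
        print(n,len(q),'axis x,z',r.x.round(1),'rms',np.sqrt(np.mean(r.fun**2)).round(2))
    m=(P[:,0]<-4)&(P[:,0]>-10)&(P[:,2]>0)&(P[:,2]<9)&(abs(P[:,1])<55)
    print('y hist',np.histogram(P[m][:,1],np.arange(-54,56,3))[0])
E
```

```text
[507.99532943  96.39404387 122.6173448 ] [-0.48906954  0.21553061 -2.13287778] [0.00260554 0.02315509 0.03613244] [-3.14158740e+00 -9.22023578e-05  1.43444958e+00]
side
-y 72 axis x,z [-1.9 -0.4] rms 1.0
leaf 77 axis x,z [-1.   0.2] rms 1.17
+y 94 axis x,z [-1.8 -0.1] rms 0.92
y hist [0 1 2 3 3 3 5 2 5 4 1 6 1 6 4 5 1 6 4 5 3 3 4 7 1 2 5 4 2 4 4 5 5 3 6 0]
top
-y 71 axis x,z [ 0.3 -0.5] rms 1.15
leaf 14
+y 0
y hist [1 4 3 2 5 4 3 3 3 3 3 0 2 5 2 4 2 2 0 0 0 0 0 0 0 0 0 0 0 0 0 0 0 0 0 0]
wrist
-y 0
leaf 76 axis x,z [ 0.6 -0.4] rms 0.37
+y 703 axis x,z [-0.3 -0.9] rms 0.47
y hist [ 0  0  0  0  0  0  0  0  0  0  0  0  0  0  0  0  0  0  0  4 29 26 30 29
  9 32 32 32 33 32 35 33 32 36 23  0]
```

The leaf's axis is within about 0.9 mm in x and 0.5 mm in z of the fixed knuckles, and y is centred. One last trim, then settle.

move_arm --pt "0 0 0 -0.0008 0 -0.0003 0.0" --pt "0 0 0 0 0 0 0.0" --pt "0 0 0 0 0 0 0.0" --pt "0 0 0 0 0 0 0.0" --pt "0 0 0 0 0 0 0.0"

```text
clock: 21.1
eef_pos: [507.2, 96.4, 122.3]
tool_rot: [3.142, -0.0, 1.434]
force: [-0.8, 0.4, -2.6]
width: 13.0
gripper_force: 59.0
```

move_arm --pt "0 0 0 0 0 0 0.0" --pt "0 0 0 0 0 0 0.0" --pt "0 0 0 0 0 0 0.0" --pt "0 0 0 0 0 0 0.0" --pt "0 0 0 0 0 0 0.0"

```text
clock: 21.6
eef_pos: [507.2, 96.4, 122.3]
tool_rot: [3.142, -0.0, 1.434]
force: [-1.1, 0.5, -2.6]
width: 13.1
gripper_force: 59.0
```

```bash
python3 -c "
from h import *
s=telemetry.read_state(); print(s['eef_pos'],s['force'],s['torque'],abs(s['qd']).max())
print(ctrl.finish_job())"
```

```text
[507.21024811  96.36945594 122.31872319] [-1.06422131  0.53316256 -2.56517547] [ 0.01857174  0.05649802 -0.01173507] 0.00193318953138497
the job is handed in; nothing more can be done
None
```

I handed the job in at 21.6 s: both knobs are turned to their end stops, and the leaf is held still in the gripper between the fixed knuckles of the grey jamb, its hole within about 1 mm of their axis, with no contact force showing.

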